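Level the coffee machine riser

ROBOT

A 6-joint arm with a two-finger parallel gripper is mounted at the origin on the work surface. World frame = base frame: x ahead of the robot, y to its left, z up, the work surface at z = 0. Lengths are in mm, angles in rad, forces in N, time in s.
With the tool pointing down it reaches from about 425 to 1125 mm from the base axis. Payload 14.9 kg.
Tool frame: the origin (TCP) lies at the very end of the fingers, on their centre line; the grasp point (between the pads) lies 19 mm behind it; z points along the fingers, x is the direction in which the jaws open and shut, and the axes are right-handed (so a half turn about z gives the same grasp; the last joint's range is limited). The gripper opens to 91 mm and grips with 3 to 60 N. Pads are 32 mm wide; open, the fingers measure 118 mm over their backs; the gripper's body (76 mm by 178 mm) begins 60 mm behind the grasp point.
Start: joints at [1.274, 0.379, 1.734, -0, 1.028, -0.033], TCP at [182.532, 675.796, 213.932] pointing down, gripper open.
Joint ranges: [-2.77, 2.77], [-0.74, 2.19], [0, 2.66], [-1.06, 4.2], [0.31, 2.87], [-3.08, 3.08]. Speed limits (rad/s): [1.89, 1.89, 2.39, 3.14, 3.14, 3.14].

INTERFACE

Orientations are given as a unit quaternion [x, y, z, w].
In Python, from workcell import env gives the robot as it stands.
- The arm moves only by the tool jog_arm, never from a script. Its argument "steps" is a list of rows, each a list of 7 numbers: the closure, from -1 (fully open) to 1 (shut), then the shift along the world's x, y, z in mm, then the turn, a rotation vector about the world's x, y, z in rad. In form: [[claw, x, y, z, rx, ry, rz], ...]. A call has 1 to 12 rows; each row shifts and turns the pose as measured when the row begins; what a row does not reach is not made up. A row lasts 1/12 s, in which the tool goes at most 41.7 mm and 7.16 degrees, less where a joint would pass 70% of its speed; a pose out of reach is approached as far as the arm can. A call is refused whole if a number of a shift passes 41.7 or a number of a turn 0.125, either way. A call with a gripper value outside its range is refused whole. The fingers move at their own pace and stop on an object; "grip_force" is the grip in N (left out, the last holds). Time passes only in rows, so rows that do not move let the fingers close. It gives the time, the measured TCP pose, the force and the opening at its end, in the units of the state.
- env.get_obs(): the state, without advancing time (a new reading comes with each control period).
- env.snapshot(name): name is "side" or "top" or "wrist"; returns a dict with "img" (400x640x3 uint8, red, green, blue), "vertical_fov" (degrees; the focal length in pixels is half the picture's height over the tangent of half this angle, whatever the lens; pixels are square), "cx", "cy" (the principal point, pixels), "k1" (the pictures are not rectified: a ray, as slopes to the right and down, at radius r is drawn at 1 + k1 r^2 times it, then the intrinsics apply), "extrinsics" (4x4, takes a point from world to camera coordinates). Camera axes: x right, y down, z forward; pixel columns grow to the right and rows downward; lengths in mm; the calibration is good to about 2 mm. A picture is of the moment at which its call begins. There is no depth.
- env.sign_off(): hands the job in, once; it reports no verdict.
The state is a dict: "t": time; "qpos": joint angles; "qd": joint speeds; "tau": joint torques, N m; "position": TCP position; "orientation": TCP orientation; "force": force on the tool from outside, world axes, zero at the start; "moment": the same for the moment, N m; "opening": opening from 0.0 (shut) to 1.0 (fully open).
Only numpy, scipy, OpenCV 4.12 (cv2) and the standard library are available. Lean on these libraries where they do the work, as an engineer would, in place of code of your own. Each camera call takes 0.05 s, during which the arm holds its last target.

TASK

Before the coffee machine goes back, level its white riser: take the blue spirit level off its cork rest and plug it fully home, flat on the deck, into the rectangular socket in the deck. Then pinch the red grip of the levelling foot, press the springy deck all the way down with it as the machine's weight would, and turn the foot clockwise until the bubble sits centred between the two black lines while pressed. Finish still gripping the foot and holding the deck fully pressed down with the bubble centred, level left standing in its socket, and leave cup, jug and tray where they are.

Things in the scene. Friction and masses are not known exactly. Their poses are not given: they have to be found in the camera images.
- level: Blue spirit level: bar 28 (x) by 150 (y) by 30 mm (z). Origin: centre of the bar's flat underside, z up. Below it a black plug 16 (x) by 26 (y) mm, 14 mm long, its last 3 mm narrower. On top a green 92 mm vial strip along y with white bubble and two black lines. Starts on the cork rest. Grip it across its 28 mm at mid length; it may be plugged in either way round (half a turn about z).
- rest: Cork rest, fixed, 60 (x) by 150 (y) by 20 mm; origin at the centre of its underside. The level lies along its y, underside 20 mm above the counter, its plug hanging in the rest's 50 mm wide middle gap.
- bubble (a joint): Bubble position along the level's own +y, m, 0 = centred. The bubble is 20 mm long, the lines' inner edges lie 15 mm either side of centre: it is between them within 0.005. It moves to the higher end, 1.4 mm per milliradian of tilt, at most 35 mm, and settles in about 1.5 s.
- socket (a point): Centre of the mouth of the rectangular socket in the white deck's top face (about 65 mm above the counter), moving with the deck; z out of the deck, y along it to the foot, which is 170 mm away along +y. Hole 19 (x) by 29 (y) mm, through the 18 mm deck. Deck 140 (x) by 320 mm (y), hinged at its -y end.
- foot: Levelling foot on the deck: steel disc of radius 28 mm, 8 mm thick, with a red bar grip 50 (its x) by 14 (its y) mm, from 8 to 34 mm above the origin. Origin: on the turning axis at the deck's top face, z up. Turns with 0.15 to 0.35 N m and stays put; clockwise from above raises this deck end 3.2 mm per rad (follow it up). It needs 0.6 to 1.5 rad clockwise.
- seat (a joint): How far the springy deck is pressed down at the foot, m: 0 sprung up, 0.0054 at its stop (fully pressed counts above 0.0046). Sinking starts at about 2 N on the foot, 9 N reach the stop; it springs up when let go. Pressing lowers the foot's end, so it tilts the deck and moves the bubble too.
- cup: Glass espresso cup, radius 31, 62 mm high, on a round cork coaster; origin at the centre of its underside. Leave alone.
- jug: Empty steel frothing jug, 84 mm wide, 95 mm high, handle to its +y; origin at the centre of its underside. Leave alone.
- tray: Black plastic drip tray, 120 by 150 by 22 mm; origin at the centre of its underside. Leave alone.
There are look-alikes about, which are no part of the job. Of the things shaped like the level, the blue one is meant.

How it is judged (in metres and radians):
On the way:
1. the spirit level is plugged fully home in the socket (horizontal distance between level and socket below 0.004 m and z of level in the frame of socket between -0.003 and 0.003 m and angle between the y axis of level and the y axis of socket, either way round below 0.15 rad), for 0.2 s.
At the end, for the whole second after the job is handed in: The level is home in the socket (underside within 3 mm of the deck face, within 4 mm of its centre, in line) and untouched; the fingers hold the foot (over 2 N); the deck is pressed down beyond 4.6 of its 5.4 mm at the foot; the bubble is within 5 mm of centre (all of step 1 and value of joint bubble between -0.005 and 0.005 m and value of joint seat above 0.0046 m and contact force between the fingers and foot above 2 N and contact force between each of the arm, the fingers and level below 0.3 N); the arm keeps its last pose, push and grip.
It fails at once if the cup is disturbed (moved over 30 mm) (distance of cup from where it was at the start of the episode above 0.03 m).
It fails at once if the jug is disturbed (moved over 30 mm) (distance of jug from where it was at the start of the episode above 0.03 m).
It fails at once if the tray is disturbed (moved over 30 mm) (distance of tray from where it was at the start of the episode above 0.03 m).
It also fails if it takes over 67 s, if anything falls off the work surface, if the arm or the gripper's body presses on something with over 40 N, if the wrist force passes 120 N, or if a joint passes its speed limit or range.

## Working session

There is one attempt and no reset: what is moved stays moved. The work goes in short steps, Python scripts to look and compute and a tool call to move; the robot and the scene stay as the last step left them, time stands still between calls to the robot, and variables do not carry over. Pictures are saved under pics/ and viewed, and the job is handed in when it is done.

Besides the shell and the picture viewer there is one more tool, called after "Call:" as a command line: name --pt "numbers of a row" for each row, then --argument value for the rest. jog_arm: Moves the arm, as the interface text tells. Its arguments: {"type":"object","properties":{"steps":{"type":"array"},"grip_force":{"type":"number"}},"required":["steps"]}

```bash
mkdir -p pics; ls; cat > h.py <<'E'
import numpy as np, cv2
from workcell import env
def snap(n,f):
    s=env.snapshot(n); cv2.imwrite('pics/'+f,s['img'][:,:,::-1]); 
    import pickle; pickle.dump(s,open('pics/'+f+'.pkl','wb')); return s
def load(f):
    import pickle; return pickle.load(open('pics/'+f+'.pkl','rb'))
def K(s):
    f=200/np.tan(np.radians(s['vertical_fov'])/2); return np.array([[f,0,s['cx']],[0,f,s['cy']],[0,0,1]]),np.array([s['k1'],0,0,0,0.])
def pix(s,u,v,z):
    k,d=K(s); p=cv2.undistortPoints(np.array([[[u,v]]],float),k,d,None,None,None) if 0 else cv2.undistortPointsIter(np.array([[[u,v]]],float),k,d,np.eye(3),np.eye(3),(3,50,1e-10))
    x,y=p[0,0]; E=np.array(s['extrinsics']); R=E[:3,:3]; c=-R.T@E[:3,3]; r=R.T@np.array([x,y,1]); return c+r*(z-c[2])/r[2]
def proj(s,P):
    k,d=K(s);E=np.array(s['extrinsics']); return cv2.projectPoints(np.array(P,float).reshape(-1,1,3),cv2.Rodrigues(E[:3,:3])[0],E[:3,3],k,d)[0][:,0]
def crop(f,x0,y0,x1,y1,o,sc=None):
    i=cv2.imread('pics/'+f)[y0:y1,x0:x1]; sc=sc or min(800/(x1-x0),600/(y1-y0)); cv2.imwrite('pics/'+o,cv2.resize(i,None,fx=sc,fy=sc,interpolation=cv2.INTER_CUBIC)); print('scale',sc)
E
python3 - <<'E'
from h import *
for n in('top','side','wrist'):
    s=snap(n,n+'0.png'); print(n,s['vertical_fov'],s['cx'],s['cy'],s['k1'],np.array(s['extrinsics']).round(3).tolist())
print(env.get_obs())
E
```

```text
pics
top 48.25870378219972 318.78755800184797 201.00902988246133 -0.0010502719562606017 [[0.003, -1.0, 0.008, -28.363], [-0.987, -0.004, -0.159, 588.514], [0.159, -0.008, -0.987, 1109.228], [0.0, 0.0, 0.0, 1.0]]
side 49.13515512537696 322.0417292463995 199.99248817407113 -0.001524809886695426 [[0.997, -0.08, 0.018, -584.995], [-0.047, -0.74, -0.671, 74.629], [0.067, 0.668, -0.741, 1433.543], [0.0, 0.0, 0.0, 1.0]]
wrist 60.24334911304623 319.51563682935813 197.94509691781965 0.014563960091068683 [[0.261, 0.965, -0.002, -699.803], [0.933, -0.252, 0.257, -28.188], [0.247, -0.069, -0.966, 390.257], [0.0, 0.0, 0.0, 1.0]]
{'t': 0.15, 'qpos': array([ 1.27373402e+00,  3.79294595e-01,  1.73461791e+00, -8.09574287e-06,
        1.02848443e+00, -3.33605060e-02]), 'qd': array([-0.00087401, -0.00187963, -0.00347323, -0.00019606, -0.00050295,
       -0.00085238]), 'tau': array([ 1.98772755e-04, -7.64114141e+01, -4.34656870e+01,  6.51281420e-02,
        4.09497670e-02, -5.47903517e-05]), 'position': array([182.42502475, 675.51975162, 213.44861577]), 'orientation': array([ 7.93930703e-01,  6.08008123e-01, -3.25237508e-04,  2.36541173e-04]), 'force': array([-0.9581591 ,  0.78021736,  0.26110254]), 'moment': array([ 0.00246337,  0.06402418, -0.04473502]), 'opening': 0.9984744960040065}
```

View pics/top0.png

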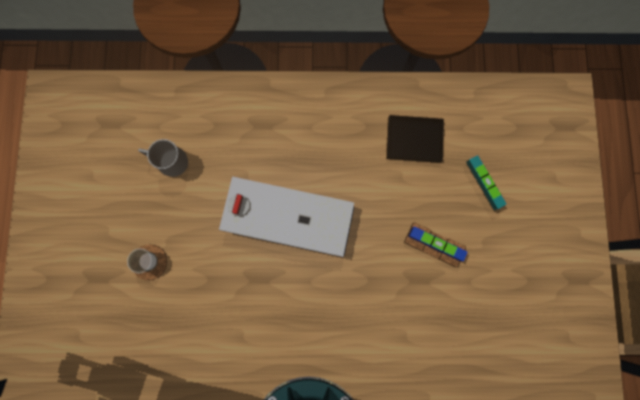

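View pics/side0.png

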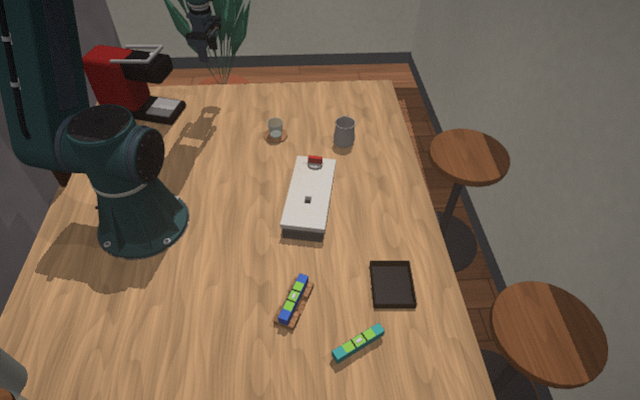

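View pics/wrist0.png

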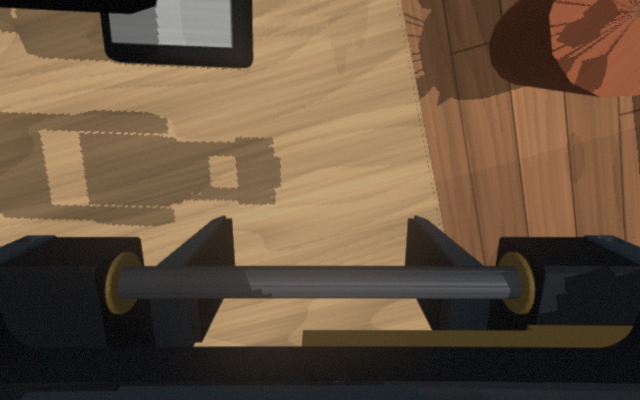

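The top view shows the blue level on its rest at about (438,243), the socket at (304,219) and the foot at about (240,205). The teal look-alike is at (486,183). I'll enlarge these areas.

```bash
python3 - <<'E'
from h import *
crop('top0.png',210,165,370,265,'c1.png',5)
crop('top0.png',395,210,485,275,'c2.png',8)
crop('side0.png',260,140,360,250,'c3.png',5.4)
crop('side0.png',260,260,330,340,'c4.png',7)
E
```

```text
scale 5
scale 8
scale 5.4
scale 7
```

View pics/c1.png

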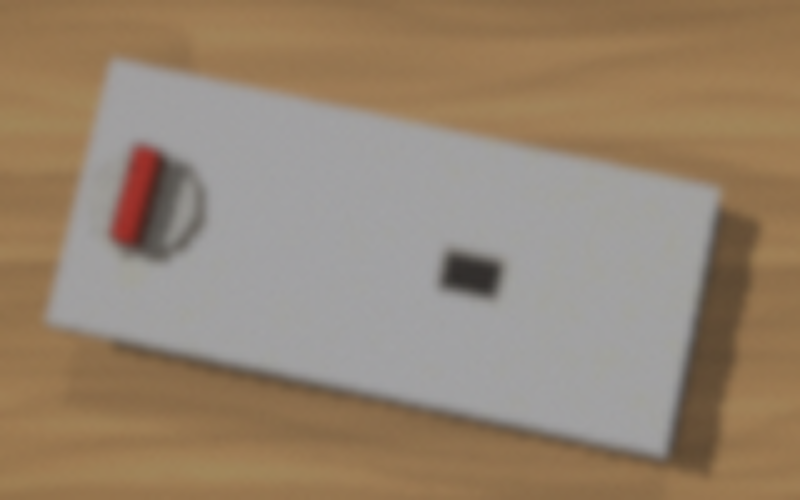

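View pics/c2.png

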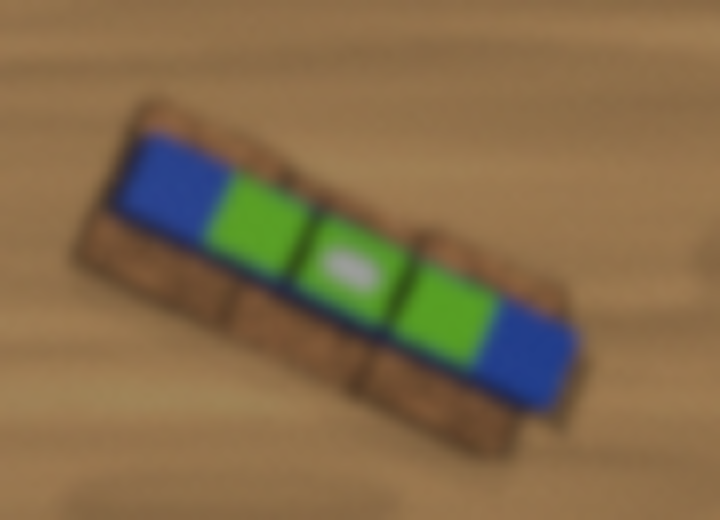

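View pics/c3.png

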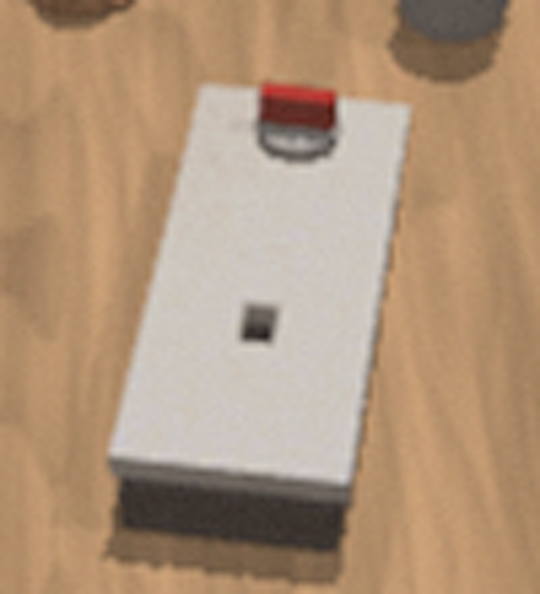

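View pics/c4.png

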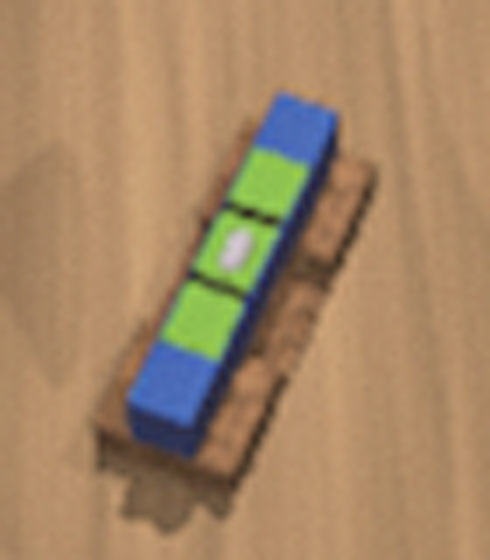

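```bash
python3 - <<'E'
from h import *
t=load('top0.png'); s=load('side0.png')
def P(cam,x,y,sc,x0,y0,z): return pix(cam,(x+.5)/sc-.5+x0,(y+.5)/sc-.5+y0,z)
def tri(a,b):
    A=[];B=[]
    for cam,(x,y,sc,x0,y0) in((t,a),(s,b)):
        p=P(cam,x,y,sc,x0,y0,0);q=P(cam,x,y,sc,x0,y0,100);d=(q-p)/np.linalg.norm(q-p);M=np.eye(3)-np.outer(d,d);A.append(M);B.append(M@p)
    return np.linalg.lstsq(np.vstack(A),np.hstack(B),rcond=None)[0].round(1)
print('deck top'); C=[P(t,*c,5,210,165,65) for c in((112,60),(720,188),(668,460),(45,323))]
for c in C: print(c.round(1))
print('sock',P(t,471,272,5,210,165,65)); print('side',P(s,259,322,5.4,260,140,65))
for e in((147,150),(125,243),(136,196)): print('foot',P(t,*e,5,210,165,100))
print('side foot',P(s,298,92,5.4,260,140,100))
G=[P(t,*c,8,395,210,51) for c in((232,170),(500,297),(470,368),(203,244))]
for g in G: print('green',g.round(1))
print(np.mean(G,0)); d=G[0]+G[3]-G[1]-G[2]; print('ang y axis',np.arctan2(d[1],d[0]))
GS=[P(s,*c,7,260,260,51) for c in((260,150),(312,163),(224,360),(163,338))]
print(np.mean(GS,0)); d=GS[0]+GS[1]-GS[2]-GS[3]; print(np.arctan2(d[1],d[0]))
print('tri corners',[tri((*a,5,210,165),(*b,5.4,260,140)) for a,b in zip([(112,60),(720,188),(668,460),(45,323),(471,272)],[(410,105),(352,485),(110,460),(200,87),(258,322)])])
E
```

```text
deck top
[648.2 197.   65. ]
[ 583.1 -114.8   65. ]
[445.2 -87.5  65. ]
[512.7 226.1  65. ]
sock [539.43294457  11.79035784  65.        ]
side [539.18297673  11.29724301  65.        ]
foot [595.28775363 171.54140768 100.        ]
foot [548.88355222 180.87410161 100.        ]
foot [572.25646776 176.23144759 100.        ]
side foot [573.97620999 176.9888644  100.        ]
green [ 511.9 -294.5   51. ]
green [ 471.7 -378.6   51. ]
green [ 449.3 -368.    51. ]
green [ 488.3 -284.4   51. ]
[ 480.30172739 -331.37303852   51.        ]
ang y axis 1.1296584744442226
[ 481.89469582 -331.19336951   51.        ]
1.1265105068450236
tri corners [array([648.8, 196.9,  66.1]), array([ 584.3, -115. ,   61.9]), array([446.5, -87.6,  61.8]), array([512.6, 226.5,  63. ]), array([539. ,  11.8,  64.6])]
```

Call:
jog_arm --pt "-1 25 -28 0 0 0 -0.1" --pt "-1 25 -28 0 0 0 -0.1" --pt "-1 25 -28 0 0 0 -0.1" --pt "-1 25 -28 0 0 0 -0.1" --pt "-1 25 -28 0 0 0 -0.1" --pt "-1 25 -28 0 0 0 -0.1" --pt "-1 25 -28 0 0 0 -0.1" --pt "-1 25 -28 0 0 0 -0.1" --pt "-1 25 -28 0 0 0 -0.1" --pt "-1 25 -28 0 0 0 -0.1" --pt "-1 25 -28 0 0 0 -0.1" --pt "-1 25 -28 0 0 0 -0.1"

```text
t: 1.15
position: [487.0, 326.3, 211.6]
orientation: [1.0, 0.031, -0.001, -0.0]
force: [0.6, 1.3, 0.3]
opening: 0.999
```

Call:
jog_arm --pt "-1 0 -40 0 0 0 -0.04" --pt "-1 0 -40 0 0 0 -0.04" --pt "-1 0 -40 0 0 0 -0.04" --pt "-1 0 -40 0 0 0 -0.04" --pt "-1 0 -40 0 0 0 -0.04" --pt "-1 0 -40 0 0 0 -0.04" --pt "-1 0 -40 0 0 0 -0.04" --pt "-1 0 -40 0 0 0 -0.04" --pt "-1 0 -40 0 0 0 -0.04" --pt "-1 0 -40 0 0 0 -0.04" --pt "-1 0 -40 0 0 0 -0.04" --pt "-1 0 -40 0 0 0 0"

```text
t: 2.15
position: [486.5, -172.9, 212.1]
orientation: [0.979, -0.203, 0.001, -0.0]
force: [0.7, -0.4, 1.1]
opening: 1.001
```

```bash
cat >> h.py <<'E'
def st():
    o=env.get_obs(); from scipy.spatial.transform import Rotation as R
    M=R.from_quat(o['orientation']).as_matrix(); print('t',round(o['t'],2),'pos',o['position'].round(2),'ang',np.arctan2(M[1,0],M[0,0]).round(4),'tilt z',M[:,2].round(4),'F',o['force'].round(2),'M',o['moment'].round(2),'open',round(o['opening']*91,2)); return o,M
E
python3 -c "
from h import *
st()"
```

```text
t 2.15 pos [ 486.46 -172.92  212.08] ang -0.4079 tilt z [ 2.e-03  6.e-04 -1.e+00] F [ 0.7  -0.37  1.07] M [-0.07  0.06 -0.06] open 91.13
```

Call:
jog_arm --pt "-1 -1 -38 0 0 0 -0.01" --pt "-1 -1 -38 0 0 0 -0.01" --pt "-1 -1 -38 -25 0 0 -0.01" --pt "-1 -1 -38 -25 0 0 -0.005" --pt "-1 -1 -6 -25 0 0 0" --pt "-1 0 0 -10 0 0 0" --pt "-1 0 0 0 0 0 0" --pt "-1 0 0 0 0 0 0"

```text
t: 2.82
position: [479.3, -336.7, 131.0]
orientation: [0.974, -0.225, 0.003, 0.0]
force: [0.9, 0.5, 0.6]
opening: 1.001
```

```bash
python3 -c "
from h import *
st();snap('wrist','w1.png');snap('top','t1.png')
crop('t1.png',360,180,520,300,'t1c.png')"
```

```text
t 2.82 pos [ 479.26 -336.75  130.95] ang -0.4529 tilt z [ 0.0053 -0.002  -1.    ] F [0.91 0.48 0.61] M [-0.1   0.09  0.02] open 91.09
scale 5.0
```

View pics/w1.png

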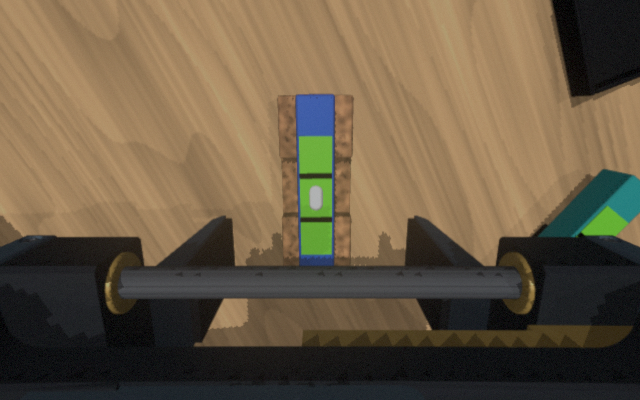

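The wrist view shows the level upright in the frame with its vial centre near (316,197), in line with the jaws. I'll compute its position from this view.

```bash
python3 -c "
from h import *
w=load('w1.png')
a=pix(w,316,176,51);b=pix(w,316.5,218,51);c=pix(w,316,136,51);d=pix(w,317,256,51)
print((a+b)/2,(c+d)/2,np.arctan2(*(c-d)[1::-1]),np.linalg.norm(c-d))
crop('w1.png',260,80,380,280,'w1c.png',3)
"
```

```text
[ 479.78386377 -329.5494556    51.        ] [ 479.48036265 -330.6298798    51.        ] 1.123589140507794 92.9708536310537
scale 3
```

View pics/w1c.png

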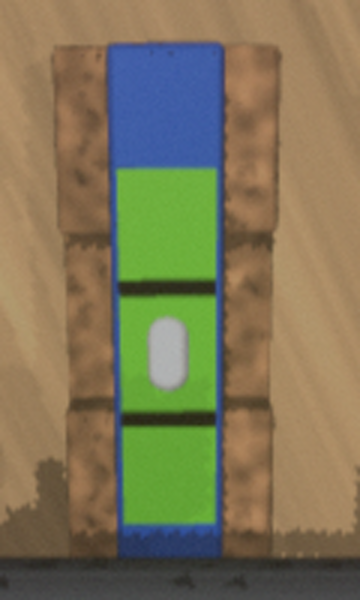

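Call:
jog_arm --pt "-1 0.8 6.2 -20 0 0 0.008" --pt "-1 0 0 -30 0 0 0" --pt "-1 0 0 -25 0 0 0" --pt "-1 0 0 -15 0 0 0" --pt "-1 0 0 -5 0 0 0" --pt "-1 0 0 0 0 0 0" --pt "-1 0 0 0 0 0 0"

```text
t: 3.5
position: [487.8, -327.8, 44.7]
orientation: [0.976, -0.216, 0.011, 0.004]
force: [-0.4, 0.9, 0.4]
opening: 1.0
```

```bash
python3 -c "
from h import *
st()"
```

```text
t 3.5 pos [ 487.8  -327.82   44.67] ang -0.4355 tilt z [ 0.0191 -0.0117 -0.9997] F [-0.38  0.87  0.42] M [-0.11  0.07  0.01] open 91.04
```

```bash
cat >> h.py <<'E'
def corr(x,y,z,ang,tz=(0,0,-1)):
    from scipy.spatial.transform import Rotation as R
    o,M=st(); tz=np.array(tz,float); tz/=np.linalg.norm(tz)
    xx=np.array([np.cos(ang),np.sin(ang),0]); xx-=tz*(xx@tz); xx/=np.linalg.norm(xx)
    T=np.c_[xx,np.cross(tz,xx),tz]
    print('shift',(np.array([x,y,z])-o['position']).round(2),'turn',R.from_matrix(T@M.T).as_rotvec().round(4))
E
```

Call:
jog_arm --pt "-1 -8 -2.7 0 0.012 0.019 -0.01" --pt "-1 0 0 0 0 0 0" --pt "-1 0 0 -8 0 0 0" --pt "-1 0 0 -7 0 0 0" --pt "-1 0 0 -5 0 0 0" --pt "-1 0 0 0 0 0 0"

```text
t: 4.0
position: [481.6, -332.4, 28.2]
orientation: [0.975, -0.221, 0.002, 0.001]
force: [0.4, 0.9, 0.2]
opening: 0.998
```

```bash
python3 -c "
from h import *
corr(480,-330.6,23,-.445)"
```

```text
t 4.0 pos [ 481.6  -332.39   28.17] ang -0.4462 tilt z [ 0.004 -0.003 -1.   ] F [0.43 0.88 0.21] M [-0.12  0.05  0.02] open 90.81
shift [-1.6   1.79 -5.17] turn [0.003  0.004  0.0012]
```

Call:
jog_arm --pt "-1 -1.6 1.8 -4 0.003 0.004 0.001" --pt "-1 0 0 0 0 0 0" --pt "1 0 0 0 0 0 0" --pt "1 0 0 0 0 0 0" --pt "1 0 0 0 0 0 0" --pt "1 0 0 0 0 0 0" --pt "1 0 0 0 0 0 0" --pt "1 0 0 0 0 0 0" --pt "1 0 0 0 0 0 0" --pt "1 0 0 0 0 0 0" --grip_force 35

```text
t: 4.83
position: [479.7, -330.2, 23.3]
orientation: [0.975, -0.221, -0.001, -0.0]
force: [0.9, -0.3, -0.0]
opening: 0.443
```

```bash
python3 -c "
from h import *
corr(480,-330.6,23,-.445)"
```

```text
t 4.83 pos [ 479.72 -330.22   23.33] ang -0.4451 tilt z [-1.e-03  8.e-04 -1.e+00] F [ 0.9  -0.29 -0.04] M [-0.04  0.09 -0.02] open 40.27
shift [ 0.28 -0.38 -0.33] turn [-0.0008 -0.001   0.0001]
```

Call:
jog_arm --pt "1 0 0 0 0 0 0" --pt "1 0 0 0 0 0 0" --pt "1 0 0 0 0 0 0" --pt "1 0 0 0 0 0 0" --pt "1 0 0 0 0 0 0"

```text
t: 5.25
position: [479.8, -330.3, 23.4]
orientation: [0.975, -0.221, -0.0, -0.0]
force: [-0.2, 0.9, -0.5]
opening: 0.305
```

```bash
python3 -c "
from h import *
st()"
```

```text
t 5.25 pos [ 479.76 -330.29   23.42] ang -0.4451 tilt z [-8.e-04  7.e-04 -1.e+00] F [-0.16  0.91 -0.51] M [-0.05  0.11  0.02] open 27.71
```

Call:
jog_arm --pt "1 0 0 10 0 0 0" --pt "1 0 0 25 0 0 0" --pt "1 0 5 35 0 0 0.01" --pt "1 5 25 25 0 0 0.02" --pt "1 6 35 10 0 0 0.03" --pt "1 7 38 0 0 0 0.03" --pt "1 7 38 0 0 0 0.03" --pt "1 7 38 0 0 0 0.03" --pt "1 7 38 0 0 0 0.03" --pt "1 7 38 0 0 0 0.03" --pt "1 6 30 0 0 0 0.02" --pt "1 4 15 0 0 0 0.01"

```text
t: 6.25
position: [534.7, -19.8, 141.1]
orientation: [0.995, -0.1, 0.002, -0.0]
force: [0.2, -0.1, -2.0]
opening: 0.304
```

```bash
python3 -c "
from h import *
corr(539.3,11.6,120,-.209)"
```

```text
t 6.25 pos [534.67 -19.78 141.13] ang -0.2011 tilt z [ 3.8e-03  2.0e-04 -1.0e+00] F [ 0.19 -0.11 -1.97] M [-0.11  0.06  0.  ] open 27.63
shift [  4.63  31.38 -21.13] turn [-0.0002  0.0038 -0.0079]
```

Call:
jog_arm --pt "1 2 12 -8 0 0.004 -0.008" --pt "1 2 8 -5 0 0 0" --pt "1 0 3 -2 0 0 0" --pt "1 0 0 0 0 0 0" --pt "1 0 0 0 0 0 0"

```text
t: 6.67
position: [539.1, 7.7, 128.0]
orientation: [0.995, -0.101, 0.001, -0.0]
force: [1.1, 0.2, -1.2]
opening: 0.308
```

```bash
python3 -c "
from h import *
corr(539.3,11.6,120,-.209)
for n in ('wrist','top','side'): snap(n,n+'2.png')
crop('top2.png',200,120,400,270,'top2c.png',4)
crop('side2.png',240,120,400,260,'side2c.png',4)"
```

```text
t 6.67 pos [539.09   7.73 127.95] ang -0.2032 tilt z [ 1.3e-03  1.0e-04 -1.0e+00] F [ 1.08  0.25 -1.22] M [-0.05  0.05  0.01] open 28.06
shift [ 0.21  3.87 -7.95] turn [-0.0001  0.0013 -0.0058]
scale 4
scale 4
```

View pics/wrist2.png

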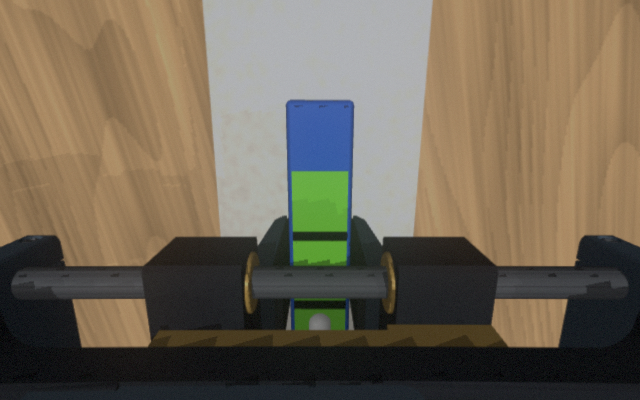

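View pics/top2c.png

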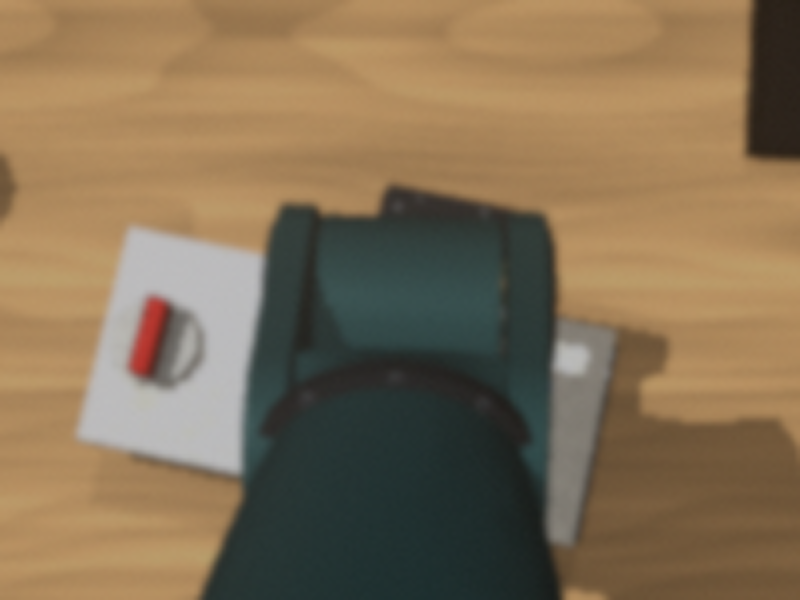

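View pics/side2c.png

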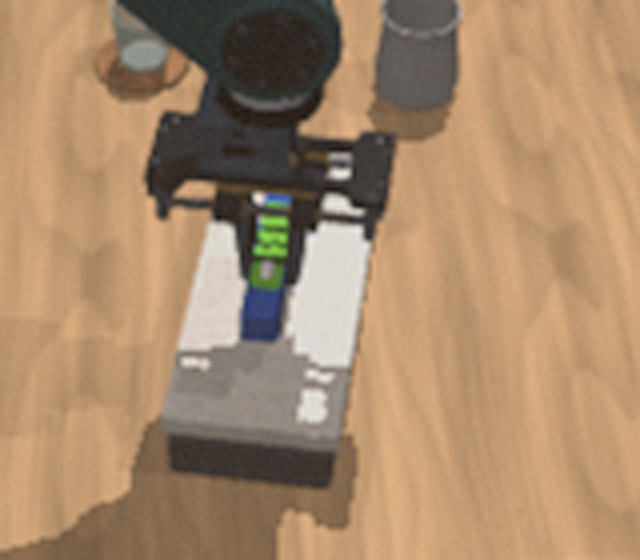

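```bash
python3 - <<'E'
from h import *
crop('wrist2.png',260,90,380,350,'w2c.png',2.3)
w=load('wrist2.png')
p=np.array([539.09,7.73,127.95]); a=-.2032
ex=np.array([np.cos(a),np.sin(a),0]); ey=np.array([-np.sin(a),np.cos(a),0])
ztop=127.95-3.4+30
for dz0 in(0,):
  for xx,yy in((-14,75),(14,75),(-14,46),(14,46),(0,46),(0,15.),(0,-15)): print(xx,yy,proj(w,p*[1,1,0]+[0,0,ztop+(1 if abs(yy)<75 else 0)]+ex*xx+ey*yy).round(1))
E
```

```text
scale 2.3
-14 75 [[286.2 100.3]]
14 75 [[356.3 100.3]]
-14 46 [[287.8 172.3]]
14 46 [[354.6 172.3]]
0 46 [[321.2 172.3]]
0 15.0 [[321.1 241.4]]
0 -15 [[321.1 301.9]]
```

View pics/w2c.png

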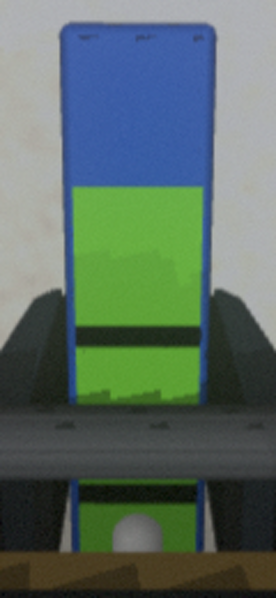

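Call:
jog_arm --pt "1 0.2 3.9 -6 0 0.001 -0.006" --pt "1 0 0 -8 0 0 0" --pt "1 0 0 -8 0 0 0" --pt "1 0 0 -8 0 0 0" --pt "1 0 0 -4 0 0 0" --pt "1 0 0 0 0 0 0" --pt "1 0 0 0 0 0 0"

```text
t: 7.4
position: [538.7, 9.9, 89.7]
orientation: [0.994, -0.107, -0.0, -0.0]
force: [1.2, -0.4, -2.4]
opening: 0.306
```

```bash
python3 -c "
from h import *
corr(539.3,11.6,86,-.209)
for n in ('wrist','side'): snap(n,n+'3.png')
crop('side3.png',260,140,360,220,'side3c.png',7)
crop('wrist3.png',260,90,380,350,'w3c.png',2.3)"
```

```text
t 7.4 pos [538.7    9.86  89.68] ang -0.2134 tilt z [-8.e-04  1.e-04 -1.e+00] F [ 1.16 -0.4  -2.41] M [-0.08  0.07  0.04] open 27.83
shift [ 0.6   1.74 -3.68] turn [-0.0001 -0.0008  0.0044]
scale 7
scale 2.3
```

View pics/w3c.png

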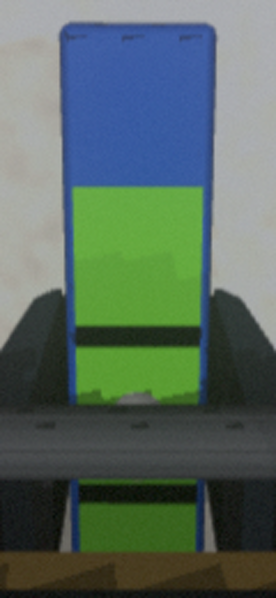

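View pics/side3c.png

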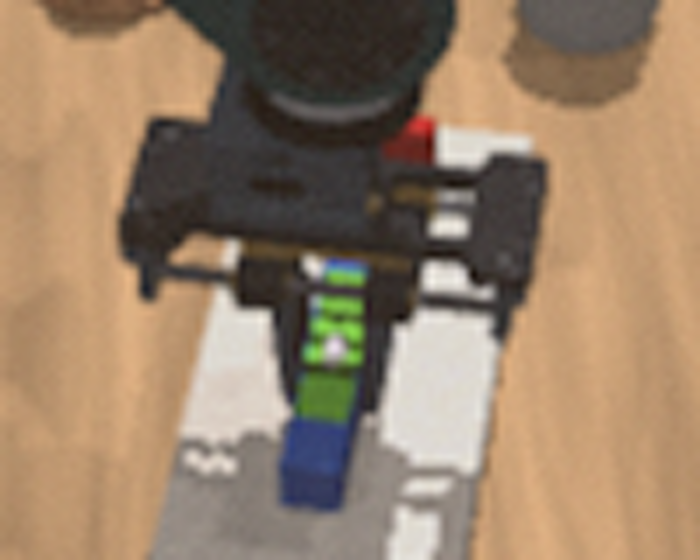

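Call:
jog_arm --pt "1 0.6 1.7 0 0 -0.001 0.004" --pt "1 0 0 0 0 0 0" --pt "1 0 0 -2 0 0 0" --pt "1 0 0 -2 0 0 0" --pt "1 0 0 -2 0 0 0" --pt "1 0 0 -2 0 0 0" --pt "1 0 0 0 0 0 0"

```text
t: 8.08
position: [540.6, 11.8, 82.7]
orientation: [0.995, -0.104, 0.002, -0.0]
force: [0.2, -0.7, -1.6]
opening: 0.308
```

```bash
python3 -c "
from h import *
corr(539.3,11.6,68,-.209)"
```

```text
t 8.08 pos [540.59  11.85  82.73] ang -0.2087 tilt z [ 0.0037  0.     -1.    ] F [ 0.16 -0.69 -1.62] M [-0.09  0.11  0.01] open 28.03
shift [ -1.29  -0.25 -14.73] turn [-0.      0.0037 -0.0003]
```

Call:
jog_arm --pt "1 -1.2 -0.2 0 0 0.004 0" --pt "1 -0.2 0 -2 0 0.0005 0" --pt "1 -0.2 0 -2 0 0.0005 0" --pt "1 -0.2 0 -1 0 0 0"

```text
t: 8.42
position: [538.7, 11.6, 77.3]
orientation: [0.995, -0.104, -0.001, 0.0]
force: [-0.2, 0.7, -2.8]
opening: 0.303
```

```bash
python3 -c "
from h import *
corr(539.3,11.6,68,-.209)"
```

```text
t 8.42 pos [538.65  11.59  77.32] ang -0.2087 tilt z [-0.0019  0.     -1.    ] F [-0.23  0.72 -2.81] M [ 0.01  0.03 -0.01] open 27.57
shift [ 0.65  0.01 -9.32] turn [-0.     -0.0019 -0.0003]
```

Call:
jog_arm --pt "1 0.5 0 -1.5 0 -0.001 0" --pt "1 0 0 -2 0 0 0" --pt "1 0 0 -2 0 0 0" --pt "1 -0.2 0 -1.5 0 0 0"

```text
t: 8.75
position: [539.0, 11.6, 69.6]
orientation: [0.995, -0.104, -0.0, 0.0]
force: [0.2, 0.5, -2.3]
opening: 0.305
```

```bash
python3 -c "
from h import *
corr(539.3,11.6,68,-.209)"
```

```text
t 8.75 pos [539.02  11.57  69.58] ang -0.2088 tilt z [-7.e-04  0.e+00 -1.e+00] F [ 0.16  0.51 -2.26] M [-0.07  0.07 -0.06] open 27.77
shift [ 0.28  0.03 -1.58] turn [-0.     -0.0007 -0.0002]
```

Call:
jog_arm --pt "1 0 0 -1 0 0 0" --pt "1 0 0 -1 0 0 0" --pt "1 0 0 -0.5 0 0 0"

```text
t: 9.0
position: [539.0, 11.6, 66.6]
orientation: [0.995, -0.104, -0.0, 0.0]
force: [-1.5, -0.4, 2.8]
opening: 0.306
```

```bash
python3 -c "
from h import *
corr(539.3,11.6,68,-.209)"
```

```text
t 9.0 pos [539.04  11.6   66.64] ang -0.2088 tilt z [-8.e-04  1.e-04 -1.e+00] F [-1.52 -0.39  2.76] M [0.2  0.32 0.11] open 27.8
shift [ 0.26 -0.    1.36] turn [-0.0001 -0.0008 -0.0002]
```

Call:
jog_arm --pt "1 0 0 -0.7 0 0 0" --pt "1 0 0 -0.7 0 0 0"

```text
t: 9.17
position: [539.1, 11.8, 66.0]
orientation: [0.995, -0.104, -0.001, -0.0]
force: [-6.6, 1.7, 17.0]
opening: 0.308
```

```bash
python3 -c "
from h import *
corr(539.3,11.6,68,-.209)"
```

```text
t 9.17 pos [539.08  11.78  65.99] ang -0.2087 tilt z [-1.4e-03  3.0e-04 -1.0e+00] F [-6.62  1.7  17.02] M [-0.32  1.45  0.01] open 28.0
shift [ 0.22 -0.18  2.01] turn [-0.0003 -0.0014 -0.0003]
```

Call:
jog_arm --pt "1 0 0 0.6 0 0 0" --pt "-1 0 0 0.3 0 0 0" --pt "-1 0 0 0 0 0 0" --pt "-1 0 0 0 0 0 0" --pt "-1 0 0 0 0 0 0" --pt "-1 0 0 0 0 0 0" --pt "-1 0 0 5 0 0 0" --pt "-1 0 0 20 0 0 0" --pt "-1 0 0 40 0 0 0" --pt "-1 0 0 30 0 0 0" --pt "-1 0 15 0 0 0 0.1" --pt "-1 0 30 0 0 0 0.12"

```text
t: 10.17
position: [538.3, 54.8, 167.3]
orientation: [1.0, 0.005, -0.001, 0.001]
force: [0.6, -0.1, -1.3]
opening: 0.997
```

```bash
python3 -c "
from h import *
st()
for n in ('wrist','side'): snap(n,n+'4.png')
crop('side4.png',260,140,360,230,'side4c.png',6)"
```

```text
t 10.17 pos [538.33  54.76 167.32] ang 0.0103 tilt z [-0.0027 -0.0018 -1.    ] F [ 0.62 -0.09 -1.25] M [-0.07  0.05 -0.  ] open 90.77
scale 6
```

View pics/wrist4.png

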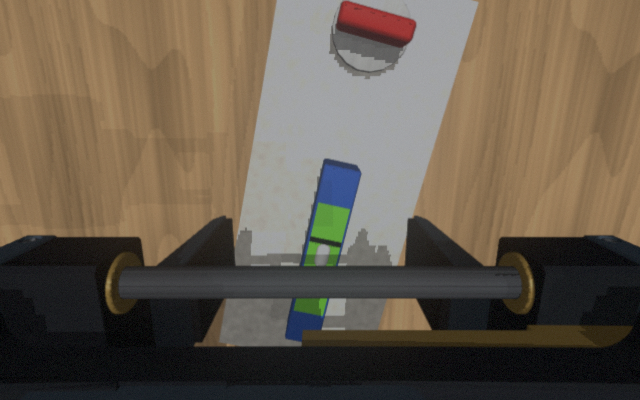

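View pics/side4c.png

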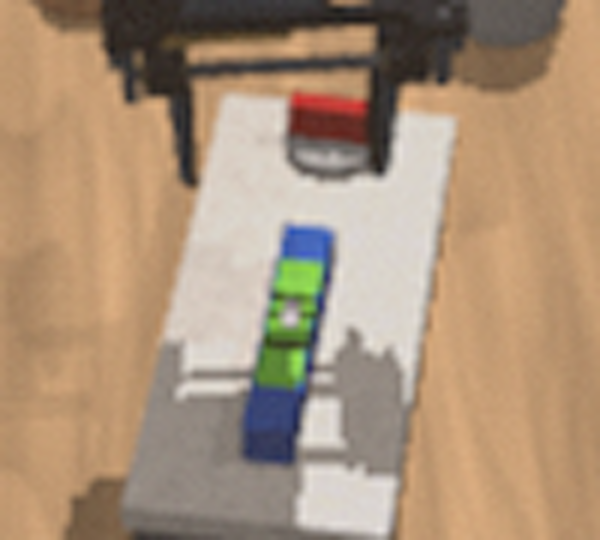

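```bash
python3 - <<'E'
from h import *
crop('wrist4.png',230,0,490,350,'w4c.png',1.7); crop('wrist4.png',310,0,430,90,'w4f.png',6); crop('wrist4.png',270,150,370,240,'w4l.png',6)
w=load('wrist4.png'); 
c=np.array([539.2,11.6]);a=-.209
ex=np.array([np.cos(a),np.sin(a),0]); ey=np.array([-np.sin(a),np.cos(a),0])
for zt in(93.5,97,105):
  print(zt,[proj(w,np.r_[c,zt+dz]+ex*x+ey*y)[0].round(1).tolist() for x,y,dz in((-14,75,0),(14,75,0),(-12,46,1),(12,46,1),(0,16.,1),(-14,75,-30),(14,75,-30))])
E
```

```text
scale 1.7
scale 6
scale 6
93.5 [[324.8, 163.9], [362.9, 172.3], [318.7, 203.0], [350.6, 209.9], [325.6, 243.7], [324.3, 157.7], [358.4, 165.3]]
97 [[324.8, 164.7], [363.5, 173.2], [318.7, 204.4], [351.0, 211.3], [325.7, 245.5], [324.3, 158.4], [358.9, 166.0]]
105 [[325.0, 166.6], [364.9, 175.4], [318.6, 207.5], [351.9, 214.7], [325.8, 249.8], [324.5, 159.9], [360.0, 167.8]]
```

View pics/w4l.png

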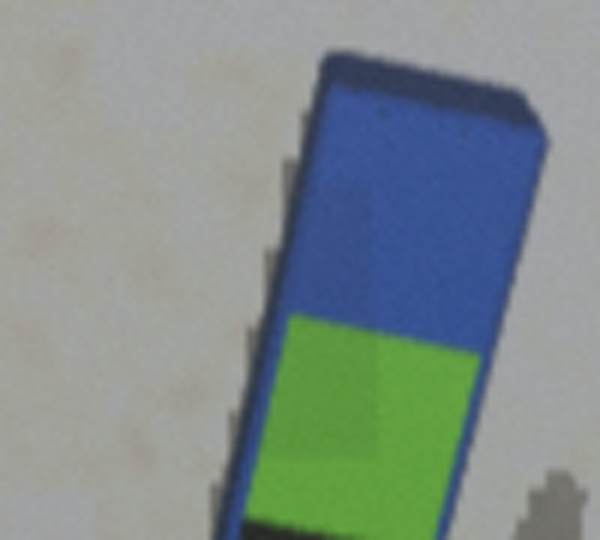

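View pics/w4f.png

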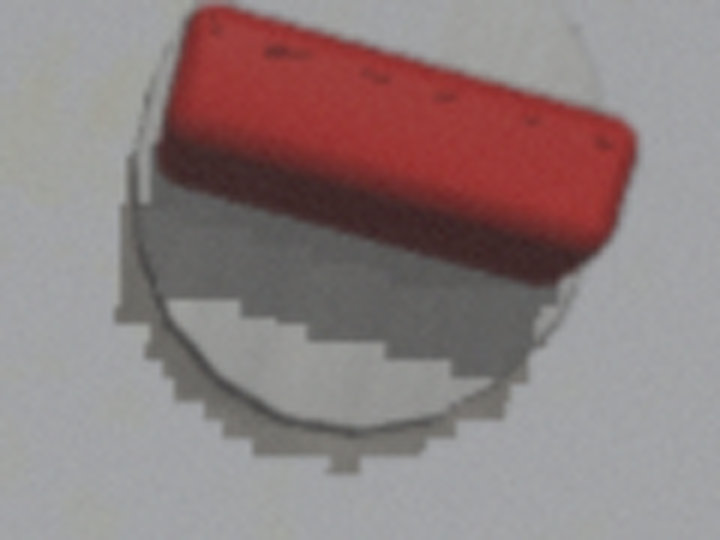

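```bash
python3 - <<'E'
from h import *
w=load('wrist4.png'); q=lambda x,y,z:pix(w,310+(x+.5)/6-.5,(y+.5)/6-.5,z)
C=[q(*p,98.5) for p in((197,5),(633,122),(606,248),(167,143))]
for c in C: print(c.round(1))
m=np.mean(C,0);d=C[1]+C[2]-C[0]-C[3];print(m,np.arctan2(d[1],d[0]),np.linalg.norm(d)/2)
print(proj(w,[[574.5,178,98.5],[573,176.5,98.5]]))
b=pix(w,322,252,95);print('bubble y',(b[:2]-[539.2,11.6])@[.2075,.978])
E
```

```text
[550.5 190.7  98.5]
[596.3 180.1  98.5]
[594.5 168.   98.5]
[547.7 177.8  98.5]
[572.2203831  179.14114546  98.5       ] -0.21569792735984336 47.38450981386438
[[380.09250177  23.38011492]
 [377.57010805  25.99190282]]
bubble y 9.012976617572924
```

Call:
jog_arm --pt "-1 3 10 -3 0 0 0.12" --pt "-1 3 10 -3 0 0 0.12" --pt "-1 3 11 -3 0 0 0.12" --pt "-1 3 11 -3 0 0 0.12" --pt "-1 3 11 -3 0 0 0.12" --pt "-1 3 11 -3 0 0 0.12" --pt "-1 3 11 -3 0 0 0.12" --pt "-1 3 11 -3 0 0 0.12" --pt "-1 3 11 -3 0 0 0.12" --pt "-1 3 10 -3 0 0 0.12" --pt "-1 1 2 0 0 0 0.05" --pt "-1 0 0 0 0 0 0"

```text
t: 11.27
position: [569.5, 169.7, 136.7]
orientation: [0.792, 0.611, -0.002, 0.001]
force: [-0.0, 0.3, 0.2]
opening: 0.997
```

```bash
python3 -c "
from h import *
corr(573,177.8,100,1.358)"
```

```text
t 11.27 pos [569.52 169.67 136.67] ang 1.3143 tilt z [-0.0016 -0.0037 -1.    ] F [-0.02  0.31  0.25] M [-0.03  0.01  0.01] open 90.72
shift [  3.48   8.13 -36.67] turn [ 0.0037 -0.0015  0.0437]
```

Call:
jog_arm --pt "-1 3.5 8 0 0.004 -0.0015 0.044" --pt "-1 0 0 -8 0 0 0" --pt "-1 0 0 -12 0 0 0" --pt "-1 0 0 -12 0 0 0" --pt "-1 0 0 -6 0 0 0" --pt "-1 0 0 0 0 0 0" --pt "-1 0 0 0 0 0 0"

```text
t: 11.85
position: [571.2, 174.9, 93.3]
orientation: [0.783, 0.622, -0.002, -0.001]
force: [0.2, 0.4, 1.0]
opening: 1.005
```

```bash
python3 -c "
from h import *
corr(573,177.8,77,1.358)
snap('side','side5.png');snap('wrist','wrist5.png');crop('side5.png',260,120,380,220,'side5c.png',6)"
```

```text
t 11.85 pos [571.19 174.91  93.25] ang 1.3435 tilt z [-0.0033 -0.0011 -1.    ] F [0.22 0.44 1.01] M [-0.03 -0.01 -0.02] open 91.45
shift [  1.81   2.89 -16.25] turn [ 0.0011 -0.0033  0.0145]
scale 6
```

View pics/side5c.png

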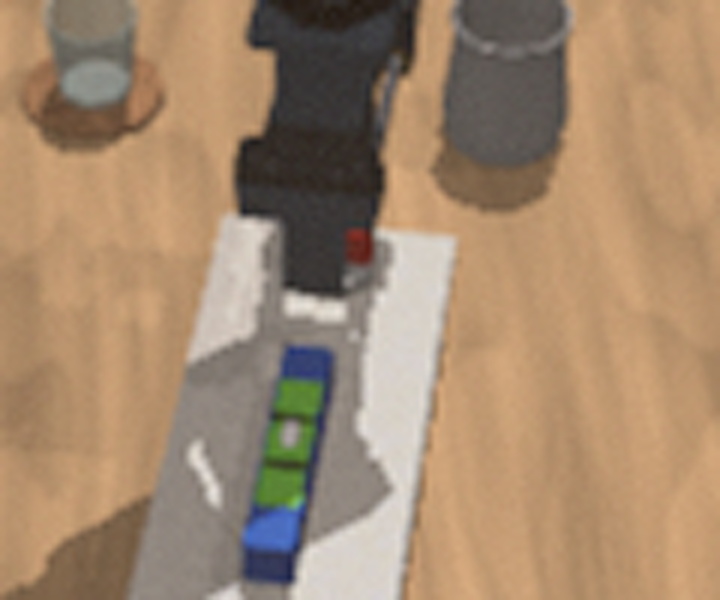

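View pics/wrist5.png

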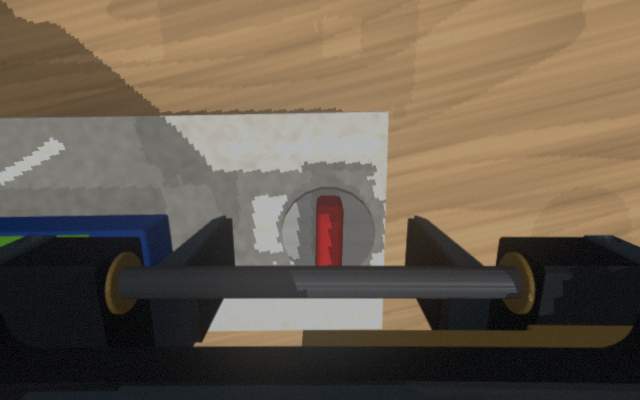

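Call:
jog_arm --pt "-1 1.8 3 0 0.001 -0.003 0.014" --pt "-1 0 0 -5 0 0 0" --pt "-1 0 0 -5 0 0 0" --pt "-1 0 0 -3 0 0 0" --pt "-1 0 0 0 0 0 0" --pt "-1 0 0 0 0 0 0"

```text
t: 12.45
position: [574.4, 178.7, 80.9]
orientation: [0.778, 0.628, 0.002, 0.001]
force: [0.4, -1.0, 0.0]
opening: 1.0
```

```bash
python3 -c "
from h import *
corr(573,177.8,76,1.358)"
```

```text
t 12.45 pos [574.41 178.7   80.9 ] ang 1.3592 tilt z [ 3.2e-03  9.0e-04 -1.0e+00] F [ 0.37 -1.02  0.03] M [ 0.01  0.03 -0.05] open 91.01
shift [-1.41 -0.9  -4.9 ] turn [-0.0009  0.0032 -0.0012]
```

Call:
jog_arm --pt "-1 -1.2 -0.8 -2 -0.001 0.003 -0.001" --pt "-1 0 0 -2 0 0 0" --pt "1 0 0 0 0 0 0" --pt "1 0 0 0 0 0 0" --pt "1 0 0 0 0 0 0" --pt "1 0 0 0 0 0 0" --pt "1 0 0 0 0 0 0" --pt "1 0 0 0 0 0 0" --pt "1 0 0 0 0 0 0" --pt "1 0 0 0 0 0 0" --pt "1 0 0 0 0 0 0" --pt "1 0 0 0 0 0 0" --grip_force 40

```text
t: 13.45
position: [573.3, 177.8, 77.0]
orientation: [0.778, 0.628, 0.0, 0.0]
force: [-0.2, 0.1, -0.1]
opening: 0.3
```

Call:
jog_arm --pt "1 0 0 0 0 0 0" --pt "1 0 0 0 0 0 0" --pt "1 0 0 0 0 0 0" --pt "1 0 0 0 0 0 0" --pt "1 0 0 0 0 0 0" --pt "1 0 0 0 0 0 0"

```text
t: 13.95
position: [573.5, 179.3, 77.0]
orientation: [0.779, 0.627, 0.001, -0.0]
force: [0.0, 1.2, 0.5]
opening: 0.149
```

```bash
python3 -c "
from h import *
corr(573,177.8,76,1.358)"
```

```text
t 13.95 pos [573.53 179.26  76.95] ang 1.3563 tilt z [ 0.0013  0.0023 -1.    ] F [0.02 1.16 0.47] M [ 0.17  0.05 -0.16] open 13.55
shift [-0.53 -1.46 -0.95] turn [-0.0023  0.0013  0.0017]
```

Call:
jog_arm --pt "1 0 0 -1.5 0 0 0" --pt "1 0 0 -1.5 0 0 0" --pt "1 0 0 -1.5 0 0 0" --pt "1 0 0 -1 0 0 0"

```text
t: 14.28
position: [573.7, 179.8, 72.5]
orientation: [0.779, 0.627, 0.001, -0.001]
force: [-4.4, 0.7, 9.4]
opening: 0.15
```

```bash
python3 -c "
from h import *
corr(573.5,179.3,72,1.358)"
```

```text
t 14.28 pos [573.71 179.8   72.54] ang 1.3561 tilt z [ 0.0011  0.0028 -1.    ] F [-4.4   0.68  9.43] M [-0.55  0.81 -0.12] open 13.62
shift [-0.21 -0.5  -0.54] turn [-0.0028  0.0011  0.0019]
```

Call:
jog_arm --pt "1 0 0 -1.2 0 0 0" --pt "1 0 0 -1.2 0 0 0"

```text
t: 14.45
position: [573.8, 180.0, 71.1]
orientation: [0.779, 0.628, 0.001, -0.001]
force: [-7.0, 0.5, 18.6]
opening: 0.151
```

```bash
python3 -c "
from h import *
corr(573.5,179.3,72,1.358)"
```

```text
t 14.45 pos [573.82 180.01  71.07] ang 1.3567 tilt z [ 7.0e-04  2.6e-03 -1.0e+00] F [-6.96  0.52 18.6 ] M [-0.74  1.22 -0.11] open 13.77
shift [-0.32 -0.71  0.93] turn [-0.0026  0.0007  0.0013]
```

Call:
jog_arm --pt "1 0 0 -0.5 0 0 -0.06" --pt "1 0 0 -0.5 0 0 -0.06" --pt "1 0 0 -0.5 0 0 -0.06" --pt "1 0 0 -0.5 0 0 -0.06"

```text
t: 14.78
position: [573.8, 179.8, 71.9]
orientation: [0.849, 0.528, -0.0, -0.0]
force: [-6.3, -0.2, 15.0]
opening: 0.153
```

```bash
python3 -c "
from h import *
corr(573.5,179.3,72,1.358)"
```

```text
t 14.78 pos [573.77 179.81  71.93] ang 1.1131 tilt z [-6.e-04  3.e-04 -1.e+00] F [-6.32 -0.24 14.98] M [-0.75  1.09  0.26] open 13.93
shift [-0.27 -0.51  0.07] turn [-0.0003 -0.0006  0.2449]
```

Call:
jog_arm --pt "1 0.1 -0.1 -0.5 0 0 -0.06" --pt "1 0.1 -0.1 -0.5 0 0 -0.06" --pt "1 0.1 0 -0.5 0 0 -0.06" --pt "1 0 0 -0.5 0 0 -0.06" --pt "1 0 0 -0.5 0 0 -0.06" --pt "1 0 0 -0.5 0 0 -0.06" --pt "1 0 0 -0.6 0 0 0" --pt "1 0 0 -0.6 0 0 0" --pt "1 0 0 -0.6 0 0 0" --pt "1 0 0 -0.6 0 0 0" --pt "1 0 0 -0.6 0 0 0" --pt "1 0 0 -0.6 0 0 0"

```text
t: 15.78
position: [573.7, 179.5, 73.2]
orientation: [0.933, 0.36, -0.002, 0.001]
force: [-5.5, -0.2, 12.5]
opening: 0.151
```

```bash
python3 -c "
from h import *
corr(573.5,179.3,72,1.358)
for i in range(8): s=snap('side','side6.png')
st()
crop('side6.png',260,120,380,220,'side6c.png',6);snap('wrist','wrist6.png')"
```

```text
t 15.78 pos [573.66 179.54  73.21] ang 0.7373 tilt z [-0.0041 -0.0029 -1.    ] F [-5.48 -0.15 12.45] M [-0.54  0.82 -0.12] open 13.74
shift [-0.16 -0.24 -1.21] turn [ 0.0041 -0.0031  0.6207]
t 16.18 pos [573.64 179.56  73.19] ang 0.7373 tilt z [-0.0041 -0.0029 -1.    ] F [-6.58  0.74 13.21] M [-0.49  0.82 -0.09] open 13.47
scale 6
```

View pics/side6c.png

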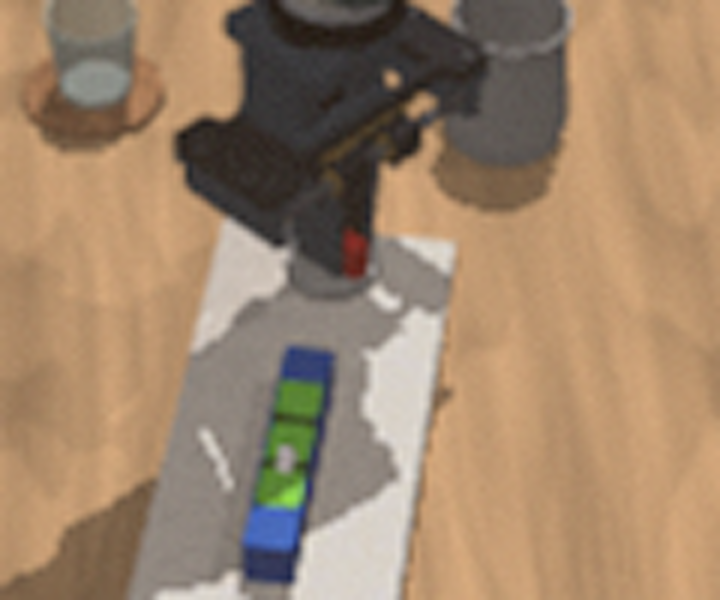

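View pics/wrist6.png

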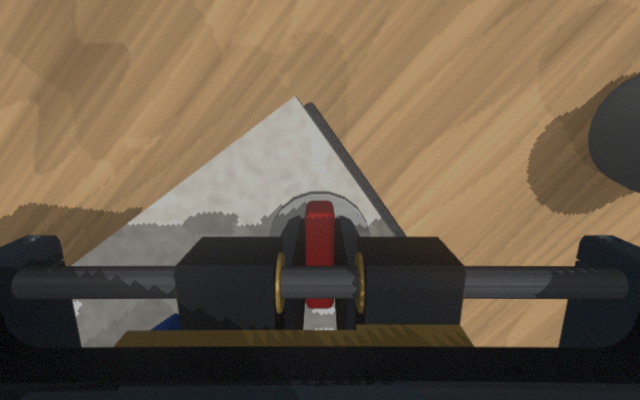

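```bash
cat >> h.py <<'E'
def bub(f,cam='side',show=False):
    for _ in range(4): s=env.snapshot(cam)
    s=snap(cam,f); img=s['img'].astype(int)
    # rectify vial strip: along level y from -50..50, x -12..12, 4 px/mm
    c=np.array([539.2,11.6]);a=-.209
    ex=np.array([np.cos(a),np.sin(a),0]); ey=np.array([-np.sin(a),np.cos(a),0])
    Y,X=np.meshgrid(np.arange(-80,80,.25),np.arange(-20,20,.25))
    P=np.r_[c,94.5]+X[...,None]*ex+Y[...,None]*ey
    q=proj(s,P.reshape(-1,3)).reshape(*X.shape,2).astype(np.float32)
    r=cv2.remap(s['img'],q[...,0],q[...,1],cv2.INTER_CUBIC); cv2.imwrite('pics/r_'+f,cv2.resize(r[:,:,::-1],None,fx=1.2,fy=2))
    print('rect scale 4.8 px/mm, y=0 at col 384')
E
python3 -c "
from h import *
bub('side7.png');st()"
```

```text
rect scale 4.8 px/mm, y=0 at col 384
t 16.48 pos [573.63 179.54  73.18] ang 0.7372 tilt z [-0.0042 -0.0029 -1.    ] F [-6.63  1.07 13.14] M [-0.52  0.87 -0.1 ] open 13.6
```

View pics/r_side7.png

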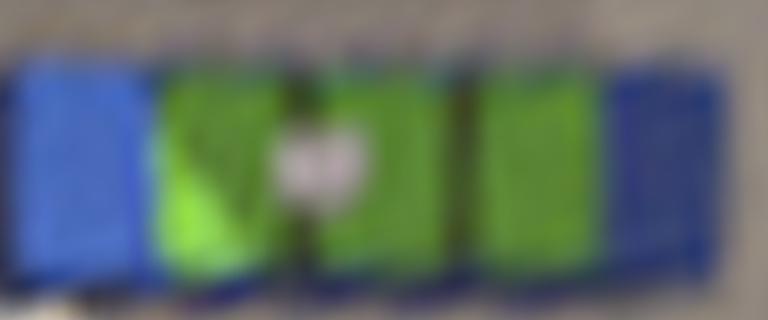

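Call:
jog_arm --pt "1 0 0 -0.5 0.001 0 -0.06" --pt "1 0 0 -0.5 0.001 0 -0.06" --pt "1 0 0 -0.5 0.001 0 -0.06" --pt "1 0 0 -0.5 0 0 -0.06" --pt "1 0 0 -0.5 0 0 -0.06" --pt "1 0 0 -0.5 0 0 -0.06" --pt "1 0 0 -0.5 0 0 -0.06" --pt "1 0 0 -0.5 0 0 -0.06" --pt "1 0 0 -0.5 0 0 -0.06" --pt "1 0 0 -0.5 0 0 -0.06" --pt "1 0 0 -0.5 0 0 -0.06" --pt "1 0 0 -0.6 0 0 0"

```text
t: 17.48
position: [573.4, 179.2, 75.4]
orientation: [1.0, 0.027, -0.003, 0.0]
force: [-6.7, -0.5, 13.6]
opening: 0.154
```

```bash
python3 -c "
from h import *
st()"
```

```text
t 17.48 pos [573.45 179.24  75.37] ang 0.0539 tilt z [-6.7e-03 -3.0e-04 -1.0e+00] F [-6.68 -0.48 13.6 ] M [-0.27  0.81 -0.15] open 14.02
```

Call:
jog_arm --pt "1 0 0 -0.6 0 0 0" --pt "1 0 0 -0.6 0 0 0" --pt "1 0 0 -0.6 0 0 0" --pt "1 0 0 -0.6 0 0 0" --pt "1 0 0 -0.6 0 0 0" --pt "1 0 0 -0.6 0 0 0" --pt "1 0 0 -0.6 0 0 0" --pt "1 0 0 -0.6 0 0 0" --pt "1 0 0 -0.6 0 0 0" --pt "1 0 0 -0.6 0 0 0" --pt "1 0 0 -0.6 0 0 0" --pt "1 0 0 -0.7 0 0 0"

```text
t: 18.48
position: [573.4, 179.2, 75.3]
orientation: [1.0, 0.027, -0.004, 0.0]
force: [-6.9, -0.4, 13.8]
opening: 0.147
```

```bash
python3 -c "
from h import *
st();bub('side8.png');st()"
```

```text
t 18.48 pos [573.43 179.22  75.31] ang 0.0543 tilt z [-0.0079 -0.001  -1.    ] F [-6.9  -0.36 13.75] M [-0.21  0.84 -0.11] open 13.36
rect scale 4.8 px/mm, y=0 at col 384
t 18.73 pos [573.42 179.24  75.31] ang 0.0544 tilt z [-0.0079 -0.001  -1.    ] F [-6.64 -0.92 13.9 ] M [-0.25  0.82 -0.08] open 13.92
```

View pics/r_side8.png

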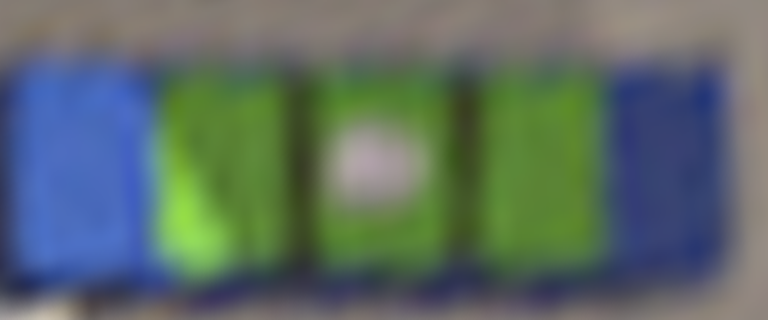

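Call:
jog_arm --pt "1 0 0 -0.7 0 0 -0.06" --pt "1 0 0 -0.8 0 0 0" --pt "1 0 0 -0.8 0 0 0" --pt "1 0 0 -0.8 0 0 0" --pt "1 0 0 -0.8 0 0 0" --pt "1 0 0 -0.8 0 0 0" --pt "1 0 0 -0.8 0 0 0" --pt "1 0 0 -0.8 0 0 0" --pt "1 0 0 -0.8 0 0 0" --pt "1 0 0 -0.8 0 0 0" --pt "1 0 0 -0.8 0 0 0" --pt "1 0 0 -0.8 0 0 0"

```text
t: 19.73
position: [573.4, 179.2, 75.4]
orientation: [1.0, -0.003, -0.005, 0.001]
force: [-8.5, -1.0, 16.9]
opening: 0.152
```

```bash
python3 -c "
from h import *
st();env.snapshot('side');env.snapshot('side');env.snapshot('side');env.snapshot('side');env.snapshot('side');env.snapshot('side');env.snapshot('side');env.snapshot('side');bub('side9.png');st()
crop('side9.png',200,100,420,260,'side9c.png',3.6)"
```

```text
t 19.73 pos [573.41 179.2   75.37] ang -0.0064 tilt z [-0.0101 -0.0016 -0.9999] F [-8.46 -1.   16.95] M [-0.3   1.01 -0.12] open 13.8
rect scale 4.8 px/mm, y=0 at col 384
t 20.38 pos [573.44 179.22  75.4 ] ang -0.0064 tilt z [-0.0099 -0.0016 -0.9999] F [-8.85 -1.19 16.66] M [-0.33  0.98 -0.1 ] open 13.78
scale 3.6
```

View pics/r_side9.png

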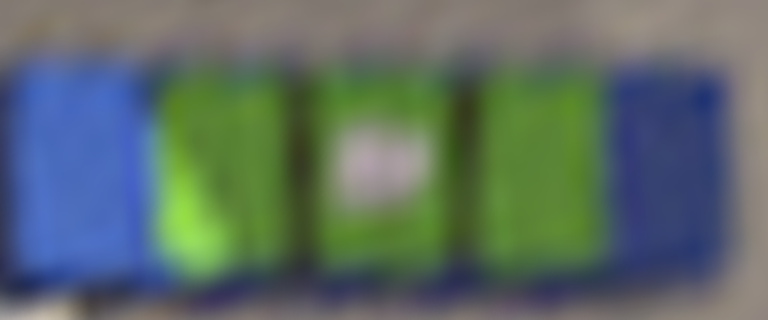

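View pics/side9c.png

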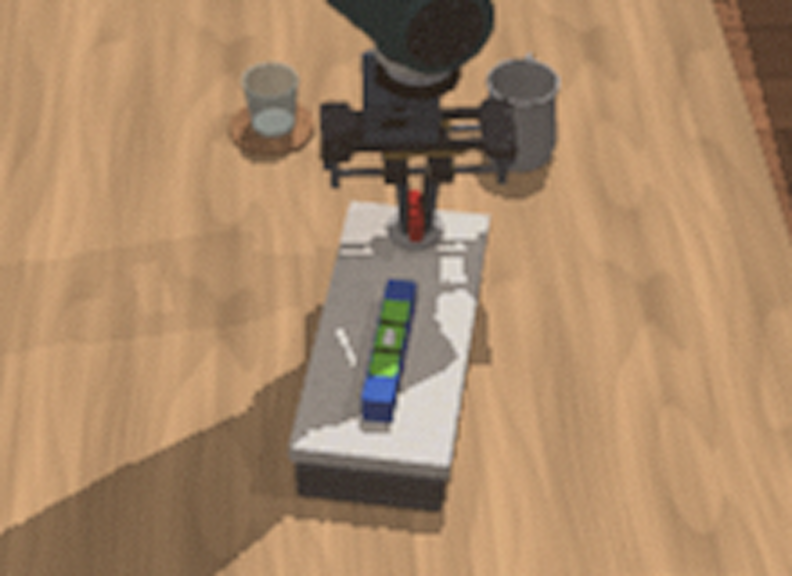

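The bubble spans about columns 335–433 in the rectified view, roughly 0.6 mm from the mid-point of the two lines. The push is steady at 16.7 N, and cup and jug look unmoved. Handing in.

```bash
python3 -c "
from h import *
print(env.sign_off());st()"
```

```text
the job is handed in; nothing more can be done
None
the job is handed in; nothing more can be done
```

I plugged the blue level into the deck socket, gripped the red foot, pressed the deck down and turned the foot about 1.36 rad clockwise. The job was handed in at about 20.4 s of the 67 s allowed, still gripping and pressing; no verdict was reported.

Last checks:
- **Level:** the wrist picture taken after release matched the fully-home position to about 2 pixels. I moved the gripper clear of it and did not touch it again.
- **Bubble:** it had settled about 0.6 mm from the centre between the lines in the side view.
- **Pressing:** the downward push held steady at about 16.7 N, where 9 N reaches the stop. The TCP went down about 5.9 mm when first pressed, so the deck should be on its stop. I had no direct reading of that joint.
- **Grip:** the fingers were closed on the bar at about 13.8 mm, with the grip set to 40 N. There was also about 9 N of sideways force on the foot, which I left alone.
- **Other things:** cup and jug looked unmoved in the last side picture. The tray was not re-checked, but the arm never went near it. No check failed.

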